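# Lift the retaining ring out of a seed viewing cell

### The arm

A 6-joint arm with a two-finger parallel gripper is mounted at the origin on the work surface. World frame = base frame: x ahead of the robot, y to its left, z up, the work surface at z = 0. Lengths are in mm, angles in rad, forces in N, time in s.
With the tool pointing down it reaches from about 250 to 775 mm from the base axis. Payload 8.9 kg.
Tool frame: the origin (TCP) lies on the centre line of the jaws, within the pads' length; the fingertips stand 25 mm ahead of it and the grasp point (between the pads) lies 6 mm ahead of it; z points along the fingers, y is the line along which they close (so a half turn about z gives the same grasp; the last joint's range is limited). The gripper opens to 85 mm and grips with 20 to 120 N. Pads are 22 mm wide; open, the fingers measure 114 mm over their backs; the gripper's body (76 mm by 85 mm) begins 54 mm behind the grasp point. The pads swing forward as they close: fully open they stand 13 mm farther back than shut.
Start: joints at [-1.43, 0.291, -0.153, 1.127, 0, 1.431], TCP at [144.987, -504.581, 256.305] pointing down, gripper open.
Joint ranges: [-2.52, 2.52], [-0.91, 1.74], [-1.3, 1.37], [-1.96, 2.02], [-1.52, 1.47], [-3.14, 3.14]. Speed limits (rad/s): [2.22, 2.22, 2.79, 3.14, 3.14, 3.14].

### API

Orientations are given as a rotation vector (axis times angle).
In Python, from cell import * gives the robot as it stands. The module is installed in compiled form; this text tells all that it offers.
- The arm moves only by the tool step_arm, never from a script. Its argument "rows" is one flat list of numbers, 6 for each row, row after row: the shift along the tool's x, y, z as a fraction of full scale, then the turn, a rotation vector about the tool's x, y, z as a fraction of full scale. In form: [x, y, z, wx, wy, wz, x, y, z, wx, wy, wz, ...]. A call has 1 to 12 rows; each row is the pose to reach, as a shift and turn from the pose commanded when the call began, along the tool's axes at that moment; what a row does not reach only later rows make up. Full scale, the value 1, is 50 cm for a shift and pi/4 rad for a turn. A row lasts 1/12 s, in which the tool goes at most 41.7 mm and 7.16 degrees, less where a joint would pass 70% of its speed; a pose out of reach is approached as far as the arm can. A call with a number of a shift or a turn outside -1 to 1 is refused whole. A call with a gripper value outside its range is refused whole. "jaw" is the closure, from 0 (fully open) to 1 (shut), set as the call begins (left out, the last holds). The fingers move at their own pace and stop on an object; "newtons" is the grip in N (left out, the last holds). Time passes only in rows, so rows that repeat a pose let the fingers close. It gives the time, the measured TCP pose, the force, the opening and the grip force at its end, in the units of the state.
- observe(): the state, without advancing time (a new reading comes with each control period).
- snapshot(name): name is "scene" or "top" or "wrist"; returns a dict with "color" (400x640x3 uint8, red, green, blue), "intrinsics" (3x3 intrinsics, pixels), "cam_to_world" (4x4, takes a point from camera to world coordinates). Camera axes: x right, y down, z forward; pixel columns grow to the right and rows downward; lengths in mm; the calibration is good to about 2 mm. A picture is of the moment at which its call begins. There is no depth.
- hand_in(): hands the job in; it is judged then, once.
The state is a dict: "t": time; "joint_positions": joint angles; "joint_vel": joint speeds; "joint_torque": joint torques, N m; "position": TCP position; "tool_rot": TCP orientation; "ft_force": force on the tool from outside, world axes, zero at the start; "ft_torque": the same for the moment, N m; "finger_gap": finger opening in mm; "finger_force": force on a finger pad.
Only numpy, scipy, OpenCV 4.12 (cv2) and the standard library are available. Lean on these libraries where they do the work, as an engineer would, in place of code of your own. Each camera call takes 0.05 s, during which the arm holds its last target. There are 200 camera calls.

### The job

The glass of the round viewing cell is held in by a dark split ring. Take the orange pick from the green tray, gently ease its bent tip, without forcing it against the cell, down into the slot and in under the end of the ring, and lift that end up out of its groove; then draw the ring out and lay it flat in the empty glass dish, and leave the pick lying in its tray again. Do not lean on the glass, and leave the small jar and the amber bottle where they stand.

Things in the scene. Friction and masses are not known exactly. Their poses are not given: they have to be found in the camera images.
- cell: Round aluminium viewing cell fixed to the bench, 120 mm across, rim 26 mm high; origin at the centre of its underside, z up. In its recess (radius 33 mm) the ring lies flush with the rim on a ledge 22 mm up, pressed by two sprung shoes. Its x points to the slot under one end of the ring; at -x a lip covers the ring
- slot (a point): Point on the floor of the cell's slot, on its centre line, 40 mm from the cell's axis, 17 mm above the bench (5 mm below the ring's underside). The slot points along the cell's x: 13 degrees either side, so 15 mm wide at the ring and wider outward, from the recess out to radius 56 mm; closed outside by a wall 4 mm thick, its top 25 mm up. The ring end bridges its inner end
- lip (a point): Inner edge of the blue lip, at the cell's -x, 29.5 mm from the cell's axis, 31 mm up (its top). It reaches 45 degrees either side of -x and covers the outer 2.5 mm of the ring, with 1.5 mm to spare above the ring, so the ring leaves it by tilting up at the slot end and being drawn up and towards the slot
- shoe_left (a point): Top of the yellow sprung shoe 55 degrees anticlockwise (from above) from the cell's x, 37 mm from its axis, 38 mm up; 10 mm wide, backed by a grey block out to radius 52 mm. It presses the ring's outer edge with about 7 N; lifting the ring's end takes roughly 4 to 12 N, and it stays by friction where it is left, up to about 14 mm above its seat
- shoe_right (a point): Top of the other yellow sprung shoe, alike, 85 degrees clockwise from the cell's x
- ring_center (a point): Centre of the dark steel split ring (on its axis, half-way up its thickness): outer diameter 64 mm, inner 50 mm, 4 mm thick, 35 g. Its own z is the ring's axis; its x points to ring_end. It fills 300 degrees, from -10 to 290 degrees anticlockwise from its x; the rest is the gap
- ring_end (a point): Middle of the ring's band (28.5 mm from its centre, half-way up the thickness), 10 degrees in from the end that lies over the slot; at the start 24 mm above the bench
- pick_grip (a point): Centre of the pick's orange handle, half-way up: 90 mm long (x), 14 mm wide (y), 20 mm high (z), lying in the tray. x points to the tip, z up as it lies. 60 g. From its front end a steel shank, 6 mm wide, 4 mm high, on the handle's centre line, sticks out along x by 35 to 65 mm (clamped; differs each time; holds to 35 N). At its end it bends up 30 degrees into a toe 9 mm long, 2.5 mm thick
- tray: Green open tray fixed to the bench, 240 mm (x) by 130 mm (y), 12 mm high, walls and floor 3 mm; origin at the centre of its underside. The pick lies in it, and is to lie in it again
- dish: Empty round glass dish, loose, inner diameter about 120 mm, 12 mm high, floor 3 mm thick, 250 g; origin at the centre of its underside
- jar: Clear specimen jar with white cap, 48 mm across, 55 mm high, standing loose; origin at the centre of its underside; to be left alone
- bottle: Amber bottle with black cap, 34 mm across, 65 mm high, standing loose; origin at the centre of its underside; to be left alone
- window: Round glass window of the cell, 48 mm across, inside the ring, fixed; its top is 21 mm above the bench; not to be pressed
Mind the look-alikes: they are no part of the job. Of the things that look like the part that bears pick_grip, the larger one is meant. What is shaped like the part that bears ring_center but blue or pink is not meant.

How it is judged:
By the outcome, as a careful person would: the job done as asked, in the order asked, and still so for the second after the job is handed in, with the robot touching nothing.
It also fails if it takes over 61 s, if anything falls off the work surface, if the arm or the gripper's body presses on something with over 40 N, if the wrist force passes 120 N, or if a joint passes its speed limit or range.

## Working session

There is one attempt and no reset: what is moved stays moved. The work goes in short steps, Python scripts to look and compute and a tool call to move; the robot and the scene stay as the last step left them, time stands still between calls to the robot, and variables do not carry over. Pictures are saved under pics/ and viewed, at most 10 in all, crops included, and the job is handed in when it is done.

Besides the shell and the picture viewer there is one more tool, called after "Emit:" in YAML: its name, and indented under it one key for each argument. step_arm: Moves the arm, as the interface text tells. Its arguments: {"type":"object","properties":{"rows":{"type":"array","items":{"type":"number","minimum":-1,"maximum":1}},"jaw":{"type":"number"},"newtons":{"type":"number"}},"required":["rows"]}

```bash
mkdir -p pics
python3 - <<'E'
from cell import *
import cv2,numpy as np
np.set_printoptions(precision=4,suppress=True)
for n in("scene","top"):
    s=snapshot(n); cv2.imwrite(f"pics/{n}0.png",s["color"][:,:,::-1]); np.savez(f"{n}0.npz",**s); print(n,s["intrinsics"].tolist(),s["cam_to_world"])
print(observe())
E
```

```text
scene [[483.9938104743026, 0.0, 319.5474198453734], [0.0, 483.9938104743026, 196.2538123856996], [0.0, 0.0, 1.0]] [[   0.5672    0.5963   -0.5681 1085.8215]
 [   0.8235   -0.4191    0.3824 -382.0634]
 [  -0.0101   -0.6847   -0.7287  819.8463]
 [   0.        0.        0.        1.    ]]
top [[414.5010366827265, 0.0, 316.83749747279506], [0.0, 414.5010366827265, 191.2319677252985], [0.0, 0.0, 1.0]] [[ -0.0185  -0.9974   0.0701 417.0651]
 [ -0.9997   0.0173  -0.0176  37.4888]
 [  0.0164  -0.0704  -0.9974 967.538 ]
 [  0.       0.       0.       1.    ]]
{'t': 0.1, 'joint_positions': array([-1.4303,  0.2912, -0.154 ,  1.1267,  0.    ,  1.4315]), 'joint_vel': array([ 0.0006, -0.0008,  0.0015, -0.0003, -0.0009, -0.0009]), 'joint_torque': array([  0.0014, -53.7979,  33.1919,   0.0093,  -0.0002,  -0.    ]), 'position': array([ 144.9427, -504.2336,  255.7962]), 'tool_rot': array([-3.1098, -0.4379, -0.    ]), 'ft_force': array([0.2379, 0.3757, 0.0002]), 'ft_torque': array([-0.0372,  0.0204,  0.0202]), 'finger_force': 0.0, 'finger_gap': 85.66075343463521}
```

View pics/top0.png

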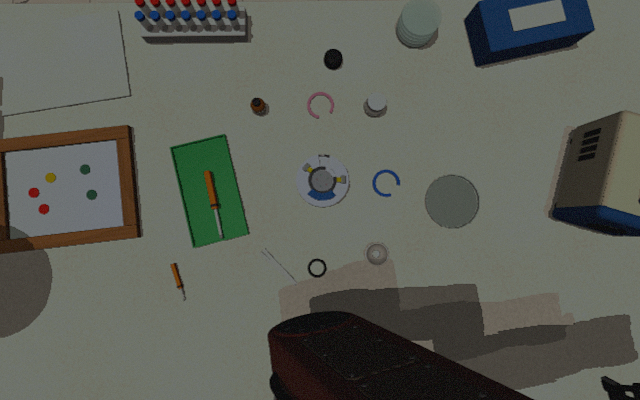

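View pics/scene0.png

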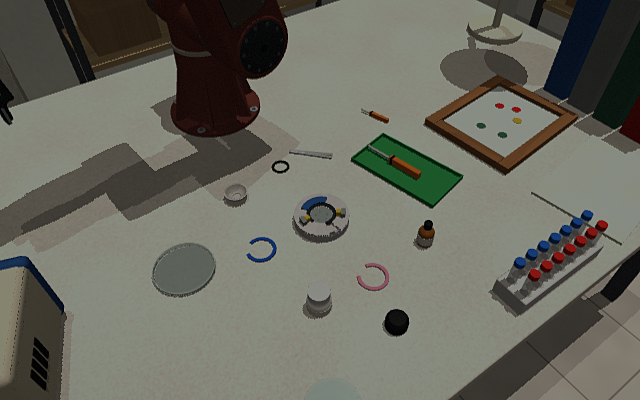

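The top view is roughly 2.3 mm per px, with up = +x. It shows:
- the cell at (322,180), with the slot towards the image top at (323,156) and the blue lip at (322,196)
- the tray around (209,190), with the orange handle at (211,188) and the pick tip at (222,238)
- the dish at (452,201), jar at (376,105) and bottle at (258,106)

The scene view agrees. The small pick and the blue and pink rings are decoys.

```bash
cat > h.py <<'E'
import numpy as np,cv2
from scipy.spatial.transform import Rotation as R
np.set_printoptions(precision=3,suppress=True)
def ray(s,u,v,z):
    K=s["intrinsics"];T=s["cam_to_world"]
    d=T[:3,:3]@np.linalg.solve(K,[u,v,1.]);return T[:3,3]+d*(z-T[2,3])/d[2]
def proj(s,p):
    T=s["cam_to_world"];c=T[:3,:3].T@(np.asarray(p,float)-T[:3,3]);q=s["intrinsics"]@c;return q[:2]/q[2]
def frame(x,z): # tool rotation from tool y dir? x,z dirs
    z=np.array(z,float)/np.linalg.norm(z);x=np.array(x,float);x-=z*(x@z);x/=np.linalg.norm(x)
    return np.c_[x,np.cross(z,x),z]
def rel(o,p,M=None): # shift & turn in fractions from pose (state dict) to target
    A=R.from_rotvec(o["tool_rot"]).as_matrix();d=A.T@(np.asarray(p)-o["position"])/500
    w=R.from_matrix(A.T@M).as_rotvec()/(np.pi/4) if M is not None else np.zeros(3)
    return np.r_[d,w]
E
python3 - <<'E'
from h import *
s=dict(np.load("top0.npz"));im=s["color"];hsv=cv2.cvtColor(im,cv2.COLOR_RGB2HSV)
def blob(lo,hi,box,z,name):
    x0,y0,x1,y1=box;m=cv2.inRange(hsv,lo,hi);k=np.zeros_like(m);k[y0:y1,x0:x1]=m[y0:y1,x0:x1]
    v,u=np.nonzero(k);P=np.array([ray(s,a,b,z)[:2] for a,b in zip(u,v)])
    r=cv2.minAreaRect(P.astype(np.float32));print(name,len(u),"px",(u.mean(),v.mean()),"mean",P.mean(0),"rect",r)
    return P
blob((45,80,40),(80,255,255),(160,125,260,255),8,"tray")
blob((5,130,80),(22,255,255),(195,160,225,225),23,"handle")
blob((100,120,50),(125,255,255),(300,180,345,205),31,"lip")
blob((20,90,80),(35,255,255),(295,150,350,200),38,"shoes")
for n,u,v,z in [("cell",322,180,26),("dish",452,201,12),("jar",376,105,50),("bottle",258,106,60),("tip",222,238,9)]: print(n,ray(s,u,v,z))
c=im[130:270,150:500]; 
a=cv2.resize(im[145:215,285:355],(560,560),interpolation=cv2.INTER_CUBIC)
cv2.imwrite("pics/c1.png",cv2.convertScaleAbs(a[:,:,::-1],alpha=1.6))
E
```

```text
tray 5394 px (np.float64(208.83908045977012), np.float64(189.69021134593993)) mean [492.762 270.162] rect ((492.11395263671875, 270.30291748046875), (240.66366577148438, 131.5858612060547), 13.099470138549805)
handle 200 px (np.float64(209.6), np.float64(188.45)) mean [494.087 264.783] rect ((491.68914794921875, 264.23797607421875), (87.67350006103516, 12.5619478225708), 11.76976490020752)
lip 178 px (np.float64(321.2191011235955), np.float64(194.67977528089887)) mean [474.915  11.17 ] rect ((475.78265380859375, 11.679056167602539), (59.052059173583984, 22.02598762512207), 85.82376098632812)
shoes 39 px (np.float64(324.2564102564103), np.float64(174.25641025641025)) mean [520.511   3.639] rect ((520.5707397460938, 4.795513153076172), (79.13946533203125, 10.723688125610352), 71.06600189208984)
cell [508.752   8.605  26.   ]
dish [ 456.103 -292.52    12.   ]
jar [ 674.412 -115.898   50.   ]
bottle [672.987 148.708  60.   ]
tip [380.793 239.884   9.   ]
```

View pics/c1.png

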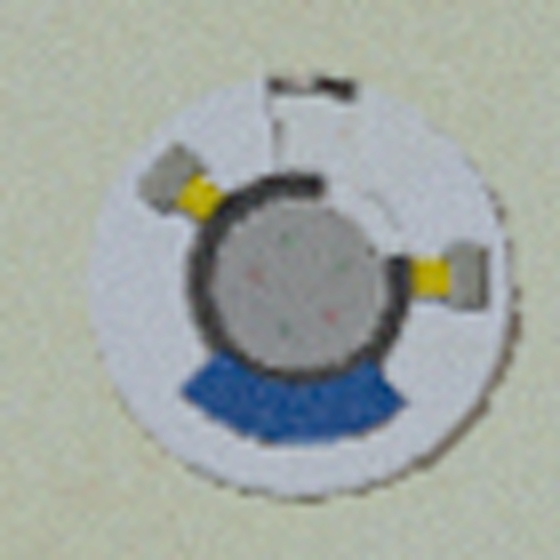

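The crop shows the ring centre at (300,277), the slot's outer notch at (312,88) and the lip centre at (293,400). So the cell's x points along about -4° in world.

Run:
```python
from h import *
from cell import *
o=observe()
a=np.radians(11.8);M=frame([np.cos(a),np.sin(a),0],[0,0,-1])
print(rel(o,[300,-123,240],M),rel(o,[459,258,200],M))
```

```text
[ 0.509 -0.647  0.032 -0.001 -0.     0.094] [ 1.025 -1.292  0.113 -0.001 -0.     0.094]
```

Emit:
step_arm:
  rows: [0.5,-0.65,0.032,0,0,0.094,0.5,-0.65,0.032,0,0,0.094,0.5,-0.65,0.032,0,0,0.094,0.5,-0.65,0.032,0,0,0.094,0.5,-0.65,0.032,0,0,0.094,0.5,-0.65,0.032,0,0,0.094,0.5,-0.65,0.032,0,0,0.094,0.5,-0.65,0.032,0,0,0.094,0.5,-0.65,0.032,0,0,0.094,0.5,-0.65,0.032,0,0,0.094,0.5,-0.65,0.032,0,0,0.094]
  jaw: 0.45
  newtons: 30

```text
t: 1.02
position: [296.2, -117.6, 240.0]
tool_rot: [-3.121, -0.334, -0.0]
ft_force: [-1.3, -0.0, -1.3]
finger_gap: 47.1
finger_force: 0.0
```

Emit:
step_arm:
  rows: [0.515,-0.64,0.08,0,0,0,0.515,-0.64,0.08,0,0,0,0.515,-0.64,0.08,0,0,0,0.515,-0.64,0.08,0,0,0,0.515,-0.64,0.08,0,0,0,0.515,-0.64,0.08,0,0,0,0.515,-0.64,0.08,0,0,0,0.515,-0.64,0.08,0,0,0,0.515,-0.64,0.08,0,0,0,0.515,-0.64,0.08,0,0,0,0.515,-0.64,0.08,0,0,0,0.515,-0.64,0.08,0,0,0]

```text
t: 2.02
position: [490.9, 211.4, 199.4]
tool_rot: [-3.089, -0.396, 0.008]
ft_force: [-1.3, -1.1, -1.0]
finger_gap: 47.1
finger_force: 0.0
```

Run:
```python
from h import *
from cell import *
s=snapshot("wrist");o=observe()
cv2.imwrite("pics/w1.png",s["color"][:,:,::-1]);np.savez("w1.npz",**s)
print(o["position"],o["tool_rot"],o["joint_vel"],s["cam_to_world"],s["intrinsics"])
A=R.from_rotvec(o["tool_rot"]).as_matrix();print("cam in tool",A.T@(s["cam_to_world"][:3,3]-o["position"]),A.T@s["cam_to_world"][:3,:3])
```

```text
[489.924 210.416 199.69 ] [-3.089 -0.395  0.009] [-0.015 -0.031 -0.032  0.006 -0.005  0.001] [[  0.253  -0.912  -0.322 573.165]
 [ -0.967  -0.249  -0.056 228.456]
 [ -0.029   0.325  -0.945 317.196]
 [  0.      0.      0.      1.   ]] [[356.137   0.    317.911]
 [  0.    356.137 197.843]
 [  0.      0.      1.   ]]
cam in tool [  84.824    0.218 -117.758] [[ 0.002 -0.946 -0.323]
 [ 1.     0.002 -0.   ]
 [ 0.001 -0.323  0.946]]
```

View pics/w1.png

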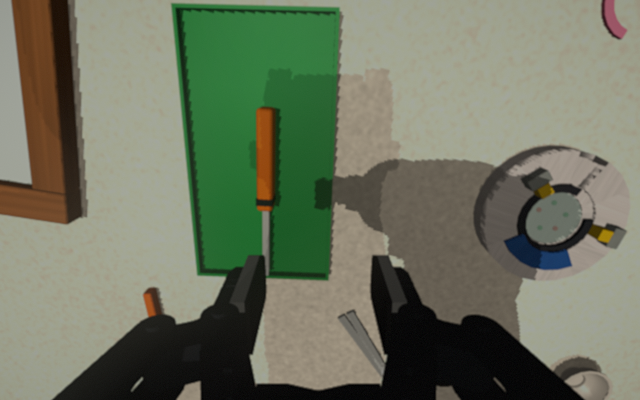

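The wrist view shows:
- the handle's back end at about (266,109) and its front end at about (264,209), with the shank running down to (266,270)
- the cell's ring around (556,217), lip (539,250) and slot notch at about (595,165)

Run:
```python
from h import *
from cell import *
s=dict(np.load("w1.npz"));im=s["color"];hsv=cv2.cvtColor(im,cv2.COLOR_RGB2HSV)
m=cv2.inRange(hsv,(3,130,60),(20,255,255));m[:, :240]=0;m[:,290:]=0;m[:95]=0;m[240:]=0
v,u=np.nonzero(m);print(u.min(),u.max(),v.min(),v.max())
P=np.array([ray(s,a,b,23)[:2] for a,b in zip(u,v)]).astype(np.float32)
r=cv2.minAreaRect(P);print("handle(orange)",r)
b=ray(s,266,109,23);f=ray(s,264,209.5,23);d=f-b;print("back",b,"front",f,np.linalg.norm(d),np.degrees(np.arctan2(-d[1],-d[0])))
m=cv2.inRange(hsv,(100,120,30),(125,255,255));m[:,:480]=0;m[:220]=0;m[300:]=0
v,u=np.nonzero(m);P=np.array([ray(s,a,c,31)[:2] for a,c in zip(u,v)]);print("lip",len(u),P.mean(0))
# dark ring fit
m=cv2.inRange(hsv,(0,0,0),(180,255,45))[170:260,500:620]
g=cv2.resize(im[140:290,465:640],None,fx=4,fy=4,interpolation=cv2.INTER_CUBIC)
g=cv2.convertScaleAbs(g[:,:,::-1],alpha=1.5);cv2.imwrite("pics/w1c.png",g)
o=observe();print(o["position"])
```

```text
256 273 107 211
handle(orange) ((492.71771240234375, 263.0423583984375), (89.74202728271484, 14.21124267578125), 11.429101943969727)
back [535.45  270.655  23.   ] front [449.845 254.354  23.   ] 87.14313770992713 10.781130658102985
lip 1195 [475.698  11.576]
[489.924 210.416 199.69 ]
```

View pics/w1c.png

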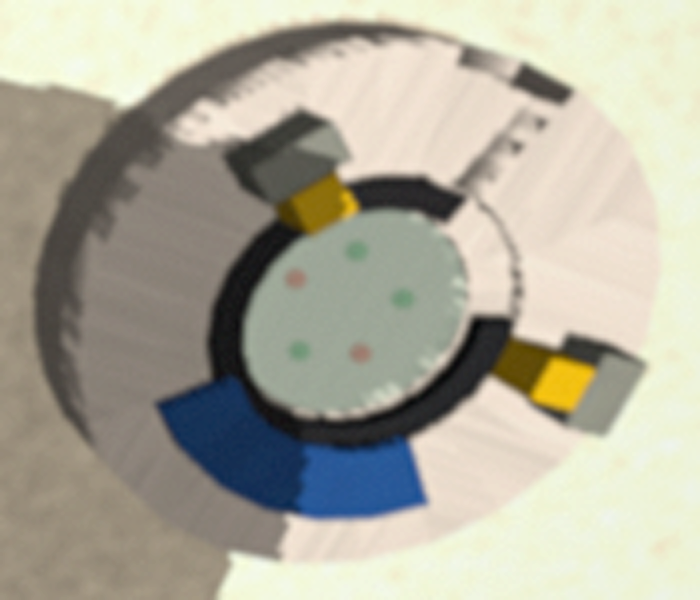

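Run:
```python
from h import *
from cell import *
o=observe()
a=np.radians(11.4);M=frame([np.cos(a),np.sin(a),0],[0,0,-1])
print(rel(o,[459.4,256.3,80],M),rel(o,[459.4,256.3,30],M))
```

```text
[-0.035 -0.098  0.242 -0.035  0.004  0.07 ] [-0.035 -0.095  0.342 -0.035  0.004  0.07 ]
```

Emit:
step_arm:
  rows: [-0.035,-0.098,0.1,-0.035,0.004,0.07,-0.035,-0.098,0.242,-0.035,0.004,0.07,-0.035,-0.098,0.242,-0.035,0.004,0.07,-0.035,-0.098,0.242,-0.035,0.004,0.07,-0.035,-0.098,0.242,-0.035,0.004,0.07,-0.035,-0.098,0.242,-0.035,0.004,0.07]

```text
t: 2.57
position: [471.3, 207.4, 80.7]
tool_rot: [-3.083, -0.393, 0.009]
ft_force: [-0.8, 0.2, 0.4]
finger_gap: 46.9
finger_force: 0.0
```

Run:
```python
from h import *
from cell import *
o=observe()
a=np.radians(11.4);M=frame([np.cos(a),np.sin(a),0],[0,0,-1])
print(o["position"],rel(o,[459.4,256.3,30],M),o["ft_force"])
```

```text
[471.274 207.405  80.659] [ 0.002 -0.097  0.105 -0.043  0.003  0.07 ] [-0.845  0.188  0.368]
```

Run:
```python
from h import *
from cell import *
o=observe();print(o["joint_positions"],R.from_rotvec(o["tool_rot"]).as_matrix())
```

```text
[ 0.253  0.442 -0.442  0.689  0.034  3.141] [[ 0.968  0.251 -0.01 ]
 [ 0.251 -0.967  0.032]
 [-0.002 -0.034 -0.999]]
```

Joint 6 reached its stop, so I'll turn the tool half a turn back while keeping the same grasp line.

Emit:
step_arm:
  rows: [0.002,-0.097,0,-0.02,0.002,-0.5,0.002,-0.097,0,-0.04,0.004,-0.98,0.002,-0.097,0,-0.04,0.004,-0.98,0.002,-0.097,0,-0.04,0.004,-0.98,0.002,-0.097,0,-0.04,0.004,-0.98,0.002,-0.097,0,-0.04,0.004,-0.98,0.002,-0.097,0,-0.04,0.004,-0.98]

```text
t: 3.15
position: [462.3, 255.6, 84.6]
tool_rot: [-2.733, -1.546, -0.029]
ft_force: [0.9, 0.0, -0.3]
finger_gap: 47.0
finger_force: 0.0
```

Emit:
step_arm:
  rows: [0,0,0,0,0,-0.98,0,0,0,0,0,-0.98,0,0,0,0,0,-0.98,0,0,0,0,0,-0.98,0,0,0,0,0,-0.98,0,0,0,0,0,-0.98,0,0,0,0,0,-0.98]

```text
t: 3.73
position: [462.2, 255.4, 84.1]
tool_rot: [1.954, 2.453, 0.027]
ft_force: [0.3, -0.3, 0.1]
finger_gap: 47.0
finger_force: 0.0
```

Emit:
step_arm:
  rows: [0,0,0,0,0,-0.98,0,0,0,0,0,-0.98,0,0,0,0,0,-0.98,0,0,0,0,0,-0.98,0,0,0,0,0,-0.98,0,0,0,0,0,-0.98,0,0,0,0,0,-0.98]

```text
t: 4.32
position: [462.0, 255.4, 83.7]
tool_rot: [0.892, 3.001, 0.022]
ft_force: [1.0, -0.5, 0.6]
finger_gap: 46.8
finger_force: 0.0
```

Emit:
step_arm:
  rows: [0,0,0,0,0,-0.98,0,0,0,0,0,-0.98,0,0,0,0,0,-0.98,0,0,0,0,0,-0.98,0,0,0,0,0,-0.98,0,0,0,0,0,-0.98,0,0,0,0,0,-0.98]

```text
t: 4.9
position: [461.9, 255.4, 83.4]
tool_rot: [-0.298, 3.113, 0.014]
ft_force: [-0.0, -0.5, 0.1]
finger_gap: 46.9
finger_force: 0.0
```

Run:
```python
from h import *
from cell import *
o=observe()
a=np.radians(191.4);M=frame([np.cos(a),np.sin(a),0],[0,0,-1])
print(o["position"],rel(o,[459.4,256.3,30],M),o["ft_force"],o["joint_positions"])
```

```text
[461.852 255.444  83.446] [ 0.006  0.002  0.107  0.009  0.02  -0.011] [-0.016 -0.506  0.071] [ 0.364  0.448 -0.42   0.686  0.005  0.173]
```

Emit:
step_arm:
  rows: [0.006,0.002,0.06,0.009,0.02,-0.011,0.006,0.002,0.09,0.009,0.02,-0.011,0.006,0.002,0.106,0.009,0.02,-0.011,0.006,0.002,0.106,0.009,0.02,-0.011,0.006,0.002,0.106,0.009,0.02,-0.011]

```text
t: 5.32
position: [459.3, 256.4, 30.2]
tool_rot: [0.309, -3.125, -0.0]
ft_force: [0.3, 0.2, 1.2]
finger_gap: 46.8
finger_force: 0.0
```

Emit:
step_arm:
  rows: [0,0,0,0,0,0,0,0,0,0,0,0,0,0,0,0,0,0,0,0,0,0,0,0,0,0,0,0,0,0]
  jaw: 1
  newtons: 110

```text
t: 5.73
position: [459.8, 256.6, 31.2]
tool_rot: [-0.313, 3.125, 0.001]
ft_force: [-3.1, -0.6, 9.0]
finger_gap: 11.3
finger_force: 108.1
```

Run:
```python
from h import *
from cell import *
s=snapshot("wrist");o=observe()
cv2.imwrite("pics/w2.png",s["color"][:,:,::-1]);np.savez("w2.npz",**s)
print(o["position"],o["tool_rot"],o["finger_gap"],o["finger_force"],o["ft_force"])
```

```text
[459.838 256.663  31.188] [-0.313  3.125  0.001] 11.161602478518725 108.1378698348999 [-1.883 -0.978  8.808]
```

Emit:
step_arm:
  rows: [0,0,-0.02,0,0,0,0,0,-0.08,0,0,0,0,0,-0.16,0,0,0,0,0,-0.24,0,0,0,0,0,-0.24,0,0,0,0,0,-0.24,0,0,0]

```text
t: 6.28
position: [461.0, 257.1, 153.1]
tool_rot: [-0.313, 3.121, 0.003]
ft_force: [-0.4, -0.4, -1.1]
finger_gap: 11.1
finger_force: 107.5
```

Run:
```python
from h import *
from cell import *
s=snapshot("wrist");o=observe()
cv2.imwrite("pics/w2.png",s["color"][:,:,::-1]);np.savez("w2.npz",**s)
s=snapshot("scene");np.savez("sc2.npz",**s)
print(o["position"],o["tool_rot"],o["finger_gap"],o["finger_force"],o["ft_force"],o["ft_torque"])
```

```text
[459.725 256.584 151.171] [-0.314  3.125  0.001] 11.059925715712934 107.52252459526062 [-0.977  0.69  -1.315] [-0.018 -0.006  0.026]
```

View pics/w2.png

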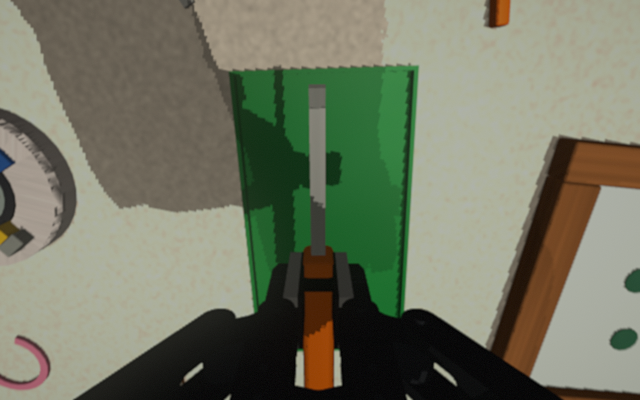

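The pick is held squarely. The tip is at (317,87), the bend at (317,107), and the handle's front top edge is around (318,249).

Run:
```python
from h import *
s=dict(np.load("w2.npz"))
pos=np.array([459.725,256.584,151.171]);A=R.from_rotvec([-.314,3.125,.001]).as_matrix()
T=s["cam_to_world"];C=np.eye(4);C[:3,:3]=A.T@T[:3,:3];C[:3,3]=A.T@(T[:3,3]-pos);print(C)
s["cam_to_world"]=C
for n,u,v,z in [("tip",317,87,13),("bend",317,107,16.2),("front top",318,249,8.2),("front mid",318,256,18.2)]: print(n,ray(s,u,v,z))
b=dict(np.load("sc2.npz"))
for L in (98,104,110): print(L,proj(b,pos+A@[L,0,13.5]))
p=proj(b,pos+A@[102,0,14]).astype(int);im=b["color"];c=im[p[1]-50:p[1]+50,p[0]-40:p[0]+90]
cv2.imwrite("pics/sc2c.png",cv2.resize(c[:,:,::-1],None,fx=5,fy=5,interpolation=cv2.INTER_CUBIC));print(p)
# cell fit: circles in w1
w=dict(np.load("w1.npz"))
# crop pixel/4+offset
for n,u,v,z in [("slot wall notchL",462,60,25),("notchR",572,98,25),("slot inner L edge",462,188,26),("ring end outer corner",462,200,26),("shoeL",340,190,38),("rim left",35,300,26),("rim right",660,250,26),("rim top",380,25,26),("rim bottom",340,560,26)]: print(n,ray(w,465+u/4,140+v/4,z))
```

```text
[[   0.001   -0.946   -0.326   81.74 ]
 [   1.       0.001    0.001   -0.703]
 [  -0.001   -0.326    0.946 -119.564]
 [   0.       0.       0.       1.   ]]
tip [77.781 -0.896 13.   ]
bend [70.604 -0.9   16.2  ]
front top [16.154 -0.487  8.2  ]
front mid [ 7.644 -0.466 18.2  ]
98 [364.873 101.975]
104 [362.937 100.946]
110 [361.011  99.921]
[363 101]
slot wall notchL [565.852  13.558  25.   ]
notchR [564.408 -11.616  25.   ]
slot inner L edge [541.204   1.215  26.   ]
ring end outer corner [538.815  -0.051  26.   ]
shoeL [535.838  33.586  38.   ]
rim left [494.399  76.534  26.   ]
rim right [539.512 -44.96   26.   ]
rim top [568.177  33.416  26.   ]
rim bottom [452.892 -15.274  26.   ]
```

View pics/sc2c.png

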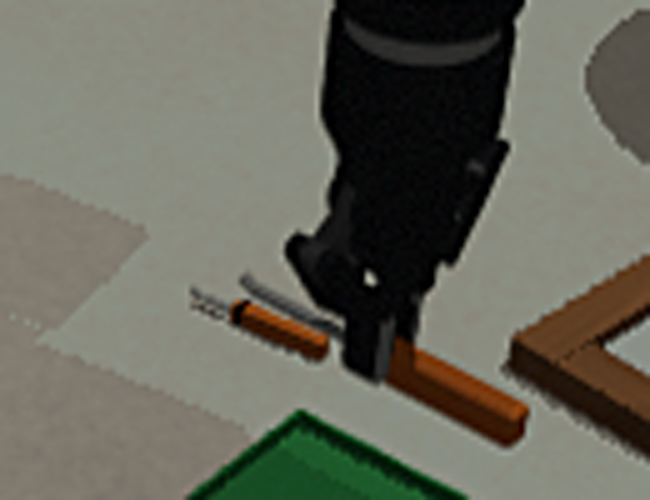

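The crop shows the pick's toe tip at scene px (372,106.6), which matches the tool-frame estimate of (77,-0.5,13.7). Next I refine the cell's centre and plan the hover.

```bash
cat >> h.py <<'E'
def pickM(h,t): # h: cell heading rad; t tilt
    c=np.array([np.cos(h),np.sin(h),0]);k=np.array([0,0,1.]);return frame(-np.cos(t)*c-np.sin(t)*k,np.sin(t)*c-np.cos(t)*k)
TIP=np.array([77,-.5,13.7])
E
python3 - <<'E'
from h import *
from cell import *
w=dict(np.load("w1.npz"));t=dict(np.load("top0.npz"))
print("glass w1",ray(w,465+355/4,140+313/4,21),"ringtop",ray(t,285+300/8,145+277/8,24))
lp=np.array([475.7,11.6])
# scene: project model to check with scene0
c=np.array([510,5.5]);h=np.radians(-4)
o=observe()
for z,r,tl in [(75,48,35)]:
    M=pickM(h,np.radians(tl));p=np.r_[c+r*np.array([np.cos(h),np.sin(h)]),z]-M@TIP
    print("TCP",p,rel(o,p,M),rel(o,p+[0,0,30]),"no-turn then",R.from_matrix(M).as_rotvec())
E
```

```text
glass w1 [508.559   5.728  21.   ] ringtop [509.789   7.383  24.   ]
TCP [613.     -1.201 130.388] [-0.2   -0.566  0.039  0.105 -0.774  0.333] [-0.2   -0.566 -0.021  0.     0.     0.   ] no-turn then [ 0.088  2.529 -0.028]
```

Emit:
step_arm:
  rows: [-0.2,-0.566,0.01,0.105,-0.774,0.333,-0.2,-0.566,0.01,0.105,-0.774,0.333,-0.2,-0.566,0.01,0.105,-0.774,0.333,-0.2,-0.566,0.01,0.105,-0.774,0.333,-0.2,-0.566,0.01,0.105,-0.774,0.333,-0.2,-0.566,0.01,0.105,-0.774,0.333,-0.2,-0.566,0.01,0.105,-0.774,0.333,-0.2,-0.566,0.01,0.105,-0.774,0.333,-0.2,-0.566,0.039,0.105,-0.774,0.333,-0.2,-0.566,0.039,0.105,-0.774,0.333,-0.2,-0.566,0.039,0.105,-0.774,0.333]

```text
t: 7.3
position: [611.5, -0.9, 127.8]
tool_rot: [0.089, 2.535, -0.027]
ft_force: [-0.2, 1.0, -0.7]
finger_gap: 11.2
finger_force: 107.8
```

Run:
```python
from h import *
from cell import *
s=snapshot("wrist");o=observe()
im=cv2.convertScaleAbs(s["color"][:,:,::-1],alpha=1.4);cv2.imwrite("pics/w3.png",im);np.savez("w3.npz",**s,pos=o["position"],rot=o["tool_rot"])
print(o["position"],o["tool_rot"],o["ft_force"],o["joint_positions"])
c=np.array([510,5.5]);h=np.radians(-4);M=pickM(h,np.radians(35));p=np.r_[c+48*np.array([np.cos(h),np.sin(h)]),75]-M@TIP
print(rel(o,p,M),"tip px",proj(s,o["position"]+R.from_rotvec(o["tool_rot"]).as_matrix()@TIP),"slot px",proj(s,[550,2.7,17]))
```

```text
[612.14   -0.53  128.811] [ 0.088  2.533 -0.027] [-0.786  0.558 -0.864] [-0.14   0.276 -0.822 -0.133  0.041 -0.058]
[-0.003 -0.001 -0.002  0.001 -0.005  0.   ] tip px [319.259  95.922] slot px [317.532   0.133]
```

View pics/w3.png

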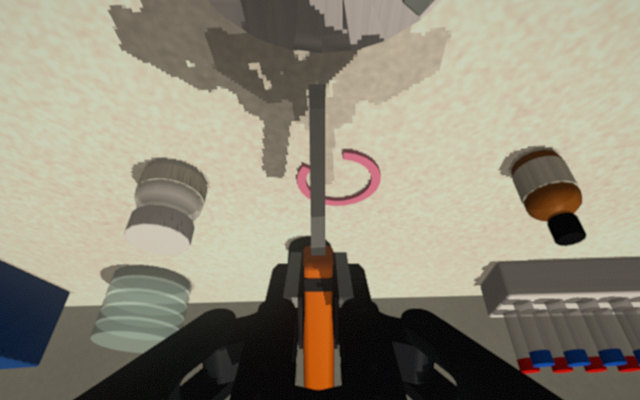

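The pick is aligned with the slot heading, but from this tilt the slot lies just above the image. The toe tip is at (317,86). I'll level the tool over the cell to measure the slot and the tip in one image.

Run:
```python
from h import *
from cell import *
o=observe();M=pickM(np.radians(-4),0)
print(o["position"],rel(o,[560,45,130],M))
```

```text
[612.14   -0.53  128.811] [ 0.089  0.084 -0.065  0.001  0.773  0.   ]
```

Emit:
step_arm:
  rows: [0.089,0.084,-0.065,0,0.773,0,0.089,0.084,-0.065,0,0.773,0,0.089,0.084,-0.065,0,0.773,0,0.089,0.084,-0.065,0,0.773,0,0.089,0.084,-0.065,0,0.773,0,0.089,0.084,-0.065,0,0.773,0,0.089,0.084,-0.065,0,0.773,0,0.089,0.084,-0.065,0,0.773,0,0.089,0.084,-0.065,0,0.773,0]

```text
t: 8.1
position: [560.5, 45.3, 131.1]
tool_rot: [0.108, 3.136, -0.0]
ft_force: [-0.9, 0.3, -0.5]
finger_gap: 11.5
finger_force: 107.8
```

Run:
```python
from h import *
from cell import *
snapshot("scene");snapshot("top")
o0=observe();s=snapshot("wrist");o=observe()
im=cv2.convertScaleAbs(s["color"][:,:,::-1],alpha=1.4);cv2.imwrite("pics/w4.png",im);np.savez("w4.npz",**s,pos=o0["position"],rot=o0["tool_rot"])
print(o0["position"],o["position"],o["tool_rot"],o["ft_force"])
A=R.from_rotvec(o0["tool_rot"]).as_matrix();print(A.T@(s["cam_to_world"][:3,3]-o0["position"]),A.T@s["cam_to_world"][:3,:3])
```

```text
[560.361  45.066 131.405] [560.519  44.972 131.559] [ 0.109  3.136 -0.   ] [ 0.251  0.331 -0.088]
[  82.428   -0.716 -117.958] [[ 0.001 -0.947 -0.322]
 [ 1.     0.001  0.   ]
 [-0.    -0.322  0.947]]
```

View pics/w4.png

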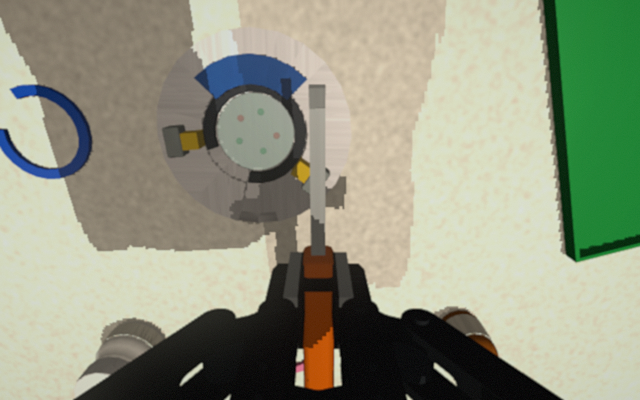

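View shows the cell around (255,125): lip (250,75), glass (257,130), left shoe (303,172), right shoe (190,141), and the slot below the ring at about (250,205). The pick's tip is at (317,86) and its bend at (317,108).

Run:
```python
from h import *
s=dict(np.load("w4.npz"));im=s["color"];hsv=cv2.cvtColor(im,cv2.COLOR_RGB2HSV);g=cv2.cvtColor(im,cv2.COLOR_RGB2GRAY)
def W(u,v,z): return np.array([ray(s,a,b,z)[:2] for a,b in zip(u,v)])
# dark ring mask
m=((g<45)&(hsv[:,:,1]<120)).astype(np.uint8);k=np.zeros_like(m);k[80:190,195:312]=m[80:190,195:312]
n,l,st,ct=cv2.connectedComponentsWithStats(k);i=1+np.argmax(st[1:,4]);print("dark comp",st[i])
# glass: flood fill region enclosed
gl=np.zeros_like(m);ok=((g>70)).astype(np.uint8)
ff=im.copy();mask=np.zeros((402,642),np.uint8);cv2.floodFill(ff,mask,(256,128),(255,0,0),(12,)*3,(12,)*3,4|(255<<8)|cv2.FLOODFILL_FIXED_RANGE|cv2.FLOODFILL_MASK_ONLY)
gm=cv2.morphologyEx(mask[1:-1,1:-1],cv2.MORPH_CLOSE,np.ones((7,7)));v,u=np.nonzero(gm);P=W(u,v,21)
print("glass",len(u),P.mean(0),cv2.minEnclosingCircle(P.astype(np.float32)),cv2.minAreaRect(P.astype(np.float32)))
c=np.array(cv2.minEnclosingCircle(P.astype(np.float32))[0])
b=cv2.inRange(hsv,(100,110,20),(125,255,255));b[:,:180]=0;b[:,320:]=0;b[110:]=0;v,u=np.nonzero(b);L=W(u,v,31);print("lip",len(u),L.mean(0))
d=c-L.mean(0);print("heading",np.degrees(np.arctan2(d[1],d[0])),np.linalg.norm(d))
ang=np.degrees(np.arctan2(*(L-c).T[::-1]))%360;r=np.hypot(*(L-c).T);print("lip ang",np.percentile(ang,[1,50,99]),"r",np.percentile(r,[1,99]))
y=cv2.inRange(hsv,(18,120,60),(35,255,255));v,u=np.nonzero(y[100:220,150:330]);
for sel in (u<80,u>=80):
    p=W(u[sel]+150,v[sel]+100,37).mean(0)-c;print("shoe",np.degrees(np.arctan2(p[1],p[0])),np.hypot(*p),sel.sum())
A=R.from_rotvec(s["rot"]).as_matrix();q=s["pos"]
for n,u,v,z in [("tip",317,86,13.2),("bend",317,108,16.2),("front",318,249,8.2)]:
    w=ray(s,u,v,q[2]-z);print(n,w,A.T@(w-q))
# rim fit: sample radial gradient using initial c
```

```text
dark comp [ 244   80   62  103 1615]
glass 4588 [508.267   7.937] ((508.6778869628906, 7.950178623199463), 24.7112979888916) ((508.554931640625, 7.728914260864258), (48.90869903564453, 47.872982025146484), 22.760541915893555)
lip 2834 [474.289   9.709]
heading -2.9278197862802777 34.43341880668357
lip ang [131.543 177.613 219.148] r [29.151 45.128]
shoe -89.27517882924974 37.028808160230284 321
shoe 50.108758269396674 36.81285592735908 290
tip [481.165  49.525 118.205] [79.369 -1.026 12.872]
bend [488.906  48.985 115.205] [71.622 -1.03  15.904]
front [542.068  45.734 123.205] [18.329 -0.598  8.124]
```

```bash
cat >> h.py <<'E'
TIP=np.array([79.4,-1.0,13.3]);CC=np.array([508.6,7.9]);H=np.radians(-4);CX=np.array([np.cos(H),np.sin(H),0])
def tcp(r,z,tilt=40): M=pickM(H,np.radians(tilt));return np.r_[CC+r*CX[:2],z]-M@TIP,M
def where(o): # tip in cell coords
    p=o["position"]+R.from_rotvec(o["tool_rot"]).as_matrix()@TIP;d=p[:2]-CC;return np.array([d@CX[:2],CX[0]*d[1]-CX[1]*d[0],p[2]])
E
python3 - <<'E'
from h import *
from cell import *
o=observe()
for r,z in [(36,70),(36,40)]:
    p,M=tcp(r,z);print(p,rel(o,p,M))
E
```

```text
[596.73    2.74  131.226] [-0.078 -0.079  0.001  0.    -0.884  0.001]
[596.73    2.74  101.226] [-0.078 -0.079  0.061  0.    -0.884  0.001]
```

Emit:
step_arm:
  rows: [-0.078,-0.079,0,0,-0.884,0,-0.078,-0.079,0,0,-0.884,0,-0.078,-0.079,0,0,-0.884,0,-0.078,-0.079,0,0,-0.884,0,-0.078,-0.079,0,0,-0.884,0,-0.078,-0.079,0,0,-0.884,0,-0.078,-0.079,0.04,0,-0.884,0,-0.078,-0.079,0.061,0,-0.884,0,-0.078,-0.079,0.061,0,-0.884,0,-0.078,-0.079,0.061,0,-0.884,0]

```text
t: 9.08
position: [597.0, 2.7, 100.8]
tool_rot: [0.085, 2.444, -0.031]
ft_force: [0.8, -0.5, -0.0]
finger_gap: 11.3
finger_force: 107.9
```

```bash
cat > now.py <<'E'
import sys
from h import *
from cell import *
o=observe();print("tip cell",where(o),"F",o["ft_force"],"T",o["ft_torque"],"gap",o["finger_gap"],"t",o["t"])
a=[float(x) for x in sys.argv[1:]]
for r,z,t in zip(a[::3],a[1::3],a[2::3]):
    p,M=tcp(r,z,t);print((r,z,t),rel(o,p,M))
E
python3 now.py 36 28 40 36 22 40 36 18 40
python3 - <<'E'
from h import *
from cell import *
w=snapshot("scene");np.savez("sc5.npz",**w);t=snapshot("top")
a=cv2.convertScaleAbs(w["color"][175:245,280:360,::-1],alpha=1.5);b=cv2.convertScaleAbs(t["color"][135:205,285:355,::-1],alpha=1.5)
f=lambda x:cv2.resize(x,(400,400*x.shape[0]//x.shape[1]),interpolation=cv2.INTER_CUBIC)
a=f(a);b=f(b)[:a.shape[0]];cv2.imwrite("pics/s5.png",np.hstack([a,b[:a.shape[0]]]))
print(a.shape)
E
```

```text
tip cell [36.14  -0.04  39.654] F [ 0.843 -0.498 -0.04 ] T [ 0.057  0.677 -0.009] gap 11.266040998763255 t 9.0833
(36.0, 28.0, 40.0) [ 0.015  0.     0.017  0.    -0.002 -0.   ]
(36.0, 22.0, 40.0) [ 0.023  0.     0.027  0.    -0.002 -0.   ]
(36.0, 18.0, 40.0) [ 0.028  0.     0.033  0.    -0.002 -0.   ]
(350, 400, 3)
```

Emit:
step_arm:
  rows: [0.006,0,0.007,0,-0.002,0,0.011,0,0.013,0,-0.002,0,0.014,0,0.017,0,-0.002,0,0.016,0,0.02,0,-0.002,0,0.018,0,0.0215,0,-0.002,0,0.02,0,0.0235,0,-0.002,0,0.02,0,0.0235,0,-0.002,0]

```text
t: 9.77
position: [597.5, 2.6, 85.2]
tool_rot: [0.085, 2.441, -0.031]
ft_force: [-0.1, -0.6, -0.2]
finger_gap: 10.9
finger_force: 107.9
```

Emit:
step_arm:
  rows: [0.0006,0,0.0008,0,0,0,0.0013,0,0.0015,0,0,0,0.0019,0,0.0023,0,0,0,0.0026,0,0.003,0,0,0,0.0026,0,0.003,0,0,0]

```text
t: 10.18
position: [597.6, 2.6, 83.6]
tool_rot: [0.085, 2.441, -0.031]
ft_force: [-0.7, 0.4, -0.2]
finger_gap: 11.1
finger_force: 107.9
```

Emit:
step_arm:
  rows: [0.0006,0,0.0008,0,0,0,0.0013,0,0.0015,0,0,0,0.0019,0,0.0023,0,0,0,0.0026,0,0.003,0,0,0,0.0026,0,0.003,0,0,0]

```text
t: 10.6
position: [597.5, 2.6, 81.5]
tool_rot: [0.085, 2.441, -0.031]
ft_force: [-0.1, -0.0, -0.1]
finger_gap: 11.4
finger_force: 107.9
```

```bash
python3 now.py
```

```text
tip cell [36.898 -0.122 20.185] F [-0.111 -0.019 -0.116] T [0.063 0.745 0.003] gap 11.35058917929809 t 10.6
```

Emit:
step_arm:
  rows: [0.001,0,0.0002,0,0,0,0.002,0,0.0003,0,0,0,0.0027,0,0.0003,0,0,0,0.0027,0,0.0003,0,0,0]

```text
t: 10.93
position: [596.6, 2.6, 80.5]
tool_rot: [0.085, 2.441, -0.031]
ft_force: [0.0, -0.4, -0.7]
finger_gap: 11.4
finger_force: 107.9
```

Emit:
step_arm:
  rows: [0.0006,0,0.0008,0,0,0,0.0013,0,0.0015,0,0,0,0.0013,0,0.0015,0,0,0]

```text
t: 11.18
position: [597.0, 2.6, 79.9]
tool_rot: [0.085, 2.44, -0.031]
ft_force: [-0.6, -0.7, 1.1]
finger_gap: 11.0
finger_force: 108.1
```

```bash
python3 now.py
```

```text
tip cell [36.367 -0.145 18.536] F [-0.575 -0.704  1.074] T [ 0.054  0.686 -0.044] gap 10.985103947567609 t 11.1833
```

Emit:
step_arm:
  rows: [0.0006,0,0.0008,0,0,0,0.0008,0,0.001,0,0,0,0.0008,0,0.001,0,0,0]

```text
t: 11.43
position: [597.2, 2.6, 79.4]
tool_rot: [0.085, 2.44, -0.031]
ft_force: [-0.3, 0.7, 3.5]
finger_gap: 10.9
finger_force: 108.3
```

```bash
python3 now.py 34 19.1 40 28.5 19.1 40
```

```text
tip cell [36.599 -0.127 18.05 ] F [-0.322  0.723  3.503] T [ 0.071  0.38  -0.023] gap 10.886345164726848 t 11.4333
(34.0, 19.1, 40.0) [ 0.003  0.    -0.005  0.     0.003  0.   ]
(28.5, 19.1, 40.0) [ 0.011  0.    -0.012  0.     0.003  0.   ]
```

Emit:
step_arm:
  rows: [-0.001,0,-0.0012,0,0,0,-0.0016,0,-0.0019,0,0,0,-0.0016,0,-0.0019,0,0,0]

```text
t: 11.68
position: [596.6, 2.7, 80.2]
tool_rot: [0.085, 2.441, -0.031]
ft_force: [1.1, -0.3, 0.1]
finger_gap: 11.0
finger_force: 108.0
```

Emit:
step_arm:
  rows: [0.0016,0,-0.0013,0,0,0,0.0032,0,-0.0026,0,0,0,0.0048,0,-0.0039,0,0,0,0.0062,0,-0.0052,0,0,0,0.0062,0,-0.0052,0,0,0]

```text
t: 12.1
position: [592.4, 2.9, 80.2]
tool_rot: [0.085, 2.441, -0.031]
ft_force: [1.0, -0.3, 1.5]
finger_gap: 11.3
finger_force: 108.0
```

```bash
python3 now.py 28 19.1 40
```

```text
tip cell [31.725 -0.108 18.875] F [ 0.995 -0.281  1.47 ] T [0.018 0.54  0.018] gap 11.336096503932046 t 12.1
(28.0, 19.1, 40.0) [ 0.005  0.    -0.005  0.     0.001  0.   ]
```

Emit:
step_arm:
  rows: [0.0012,0,-0.0012,0,0,0,0.0025,0,-0.0024,0,0,0,0.0038,0,-0.0036,0,0,0,0.0052,0,-0.005,0,0,0,0.0052,0,-0.005,0,0,0]

```text
t: 12.52
position: [588.7, 3.2, 80.3]
tool_rot: [0.085, 2.441, -0.031]
ft_force: [0.2, 0.1, 1.0]
finger_gap: 11.6
finger_force: 108.0
```

```bash
python3 now.py 28 19.1 40
```

```text
tip cell [27.976 -0.064 19.025] F [0.247 0.141 1.009] T [ 0.076  0.669 -0.036] gap 11.593603095242083 t 12.5167
(28.0, 19.1, 40.0) [-0.     0.     0.     0.     0.001  0.   ]
```

Emit:
step_arm:
  rows: [-0.0012,0,-0.0017,0,0,0,-0.0023,0,-0.0033,0,0,0,-0.0034,0,-0.005,0,0,0,-0.0046,0,-0.0066,0,0,0,-0.0057,0,-0.0083,0,0,0,-0.0057,0,-0.0083,0,0,0]

```text
t: 13.02
position: [587.8, 3.4, 85.0]
tool_rot: [0.085, 2.443, -0.031]
ft_force: [-0.9, 0.4, -6.2]
finger_gap: 11.2
finger_force: 107.5
```

```bash
python3 now.py
```

```text
tip cell [27.075 -0.003 23.765] F [-0.94   0.379 -6.154] T [ 0.095  1.324 -0.018] gap 11.1523707527622 t 13.0167
```

Emit:
step_arm:
  rows: [-0.0012,0,-0.0017,0,0,0,-0.0023,0,-0.0033,0,0,0,-0.0034,0,-0.005,0,0,0,-0.0046,0,-0.0066,0,0,0,-0.0057,0,-0.0083,0,0,0,-0.007,0,-0.01,0,0,0,-0.008,0,-0.0116,0,0,0,-0.008,0,-0.0116,0,0,0]

```text
t: 13.68
position: [588.0, 3.2, 92.7]
tool_rot: [0.085, 2.441, -0.031]
ft_force: [-2.0, 0.7, -6.5]
finger_gap: 11.0
finger_force: 107.6
```

```bash
python3 now.py
python3 - <<'E'
from h import *
from cell import *
w=snapshot("scene");np.savez("sc6.npz",**w);t=snapshot("top");np.savez("tp6.npz",**t)
a=cv2.convertScaleAbs(w["color"][175:245,280:360,::-1],alpha=1.5);b=cv2.convertScaleAbs(t["color"][135:205,285:355,::-1],alpha=1.5)
f=lambda x:cv2.resize(x,(400,400*x.shape[0]//x.shape[1]),interpolation=cv2.INTER_CUBIC)
a=f(a);b=f(b)[:a.shape[0]];cv2.imwrite("pics/s6.png",np.hstack([a,b]))
E
```

```text
tip cell [27.332 -0.15  31.434] F [-1.978  0.674 -6.465] T [0.112 1.537 0.009] gap 10.983899476436795 t 13.6833
```

Emit:
step_arm:
  rows: [0.001,0,0.0012,0,0,0,0.002,0,0.0024,0,0,0,0.002,0,0.0024,0,0,0,-0.0025,0,0.006,0,0,0,-0.008,0,0.0105,0,0,0,-0.014,0,0.0155,0,0,0,-0.02,0,0.0205,0,0,0,-0.02,0,0.0205,0,0,0]

```text
t: 14.45
position: [603.5, 2.1, 91.7]
tool_rot: [0.085, 2.439, -0.031]
ft_force: [0.6, 0.5, -0.1]
finger_gap: 11.3
finger_force: 107.9
```

```bash
python3 now.py
```

```text
tip cell [43.001 -0.213 30.296] F [ 0.606  0.503 -0.137] T [0.008 0.704 0.055] gap 11.285524114981914 t 14.45
```

Emit:
step_arm:
  rows: [-0.03,0,-0.04,0,0,0,-0.077,0,-0.092,0,0,0,-0.077,0,-0.092,0,0,0,-0.077,0,-0.092,0,0,0]

```text
t: 14.78
position: [603.7, 2.1, 154.0]
tool_rot: [0.085, 2.436, -0.032]
ft_force: [-0.3, -0.1, -1.3]
finger_gap: 11.6
finger_force: 107.9
```

Run:
```python
from h import *
from cell import *
o=observe();a=np.radians(191.4);M=frame([np.cos(a),np.sin(a),0],[0,0,-1])
print(o["position"],rel(o,[459.8,256.6,140],M))
```

```text
[603.711   2.08  153.985] [ 0.264  0.488 -0.188 -0.121  0.892 -0.327]
```

Emit:
step_arm:
  rows: [0.264,0.488,-0.19,-0.121,0.892,-0.327,0.264,0.488,-0.19,-0.121,0.892,-0.327,0.264,0.488,-0.19,-0.121,0.892,-0.327,0.264,0.488,-0.19,-0.121,0.892,-0.327,0.264,0.488,-0.19,-0.121,0.892,-0.327,0.264,0.488,-0.19,-0.121,0.892,-0.327,0.264,0.488,-0.19,-0.121,0.892,-0.327,0.264,0.488,-0.19,-0.121,0.892,-0.327,0.264,0.488,-0.19,-0.121,0.892,-0.327,0.264,0.488,-0.19,-0.121,0.892,-0.327,0.264,0.488,-0.19,-0.121,0.892,-0.327]

```text
t: 15.7
position: [457.1, 256.3, 137.9]
tool_rot: [0.311, -3.12, -0.001]
ft_force: [-0.1, -0.1, 0.1]
finger_gap: 11.2
finger_force: 108.0
```

Run:
```python
from h import *
from cell import *
o=observe();a=np.radians(191.4);M=frame([np.cos(a),np.sin(a),0],[0,0,-1])
print(o["position"],rel(o,[459.8,256.6,40],M),rel(o,[459.8,256.6,32],M))
```

```text
[457.082 256.322 137.884] [-0.007 -0.001  0.196  0.002 -0.008 -0.001] [-0.007 -0.001  0.212  0.002 -0.008 -0.001]
```

Emit:
step_arm:
  rows: [-0.006,0,0.07,0,0,0,-0.006,0,0.13,0,0,0,-0.006,0,0.17,0,0,0,-0.006,0,0.19,0,0,0,-0.006,0,0.2,0,0,0,-0.006,0,0.207,0,0,0,-0.006,0,0.211,0,0,0,-0.006,0,0.211,0,0,0]

```text
t: 16.37
position: [460.3, 257.7, 33.9]
tool_rot: [0.311, -3.122, -0.003]
ft_force: [-0.2, -0.6, 0.5]
finger_gap: 11.2
finger_force: 108.0
```

```bash
python3 now.py; python3 -c "
from cell import *
o=observe();print(o['position'],o['tool_rot'])"
```

```text
tip cell [-141.989  223.829   20.94 ] F [-0.213 -0.585  0.486] T [-0.026  0.072 -0.034] gap 11.157091897867868 t 16.3667
[460.2722755  257.68991624  33.93985222] [ 3.10534678e-01 -3.12218116e+00 -2.81145995e-03]
```

Emit:
step_arm:
  rows: [0,0,0.003,0,0,0,0,0,0.005,0,0,0,0,0,0.005,0,0,0]

```text
t: 16.62
position: [460.1, 257.9, 31.3]
tool_rot: [0.311, -3.122, -0.003]
ft_force: [-0.3, 0.3, 1.0]
finger_gap: 11.3
finger_force: 108.2
```

Emit:
step_arm:
  rows: [0,0,0,0,0,0,0,0,0,0,0,0,0,0,0,0,0,0,0,0,0,0,0,0]
  jaw: 0.45

```text
t: 16.95
position: [459.5, 257.7, 30.8]
tool_rot: [0.311, -3.121, -0.002]
ft_force: [-0.6, -0.7, -0.4]
finger_gap: 46.8
finger_force: 0.0
```

Emit:
step_arm:
  rows: [0,0,-0.05,0,0,0,0,0,-0.15,0,0,0,0,0,-0.23,0,0,0,0,0,-0.23,0,0,0,0,0,-0.23,0,0,0]

```text
t: 17.37
position: [462.2, 258.4, 149.0]
tool_rot: [-0.311, 3.126, 0.005]
ft_force: [-0.3, -1.0, -0.4]
finger_gap: 47.0
finger_force: 0.0
```

Run:
```python
from h import *
from cell import *
s=snapshot("wrist");np.savez("w7.npz",**s);o=observe();t=snapshot("top");np.savez("tp7.npz",**t)
hsv=cv2.cvtColor(t["color"],cv2.COLOR_RGB2HSV);m=cv2.inRange(hsv,(5,130,80),(22,255,255));m[:, :195]=0;m[:,226:]=0;m[:150]=0;m[230:]=0
print("orange px top",(m>0).sum())
M=pickM(H,0);p=np.r_[CC+40*CX[:2]+25*np.array([-CX[1],CX[0]]),150];print(o["position"],o["finger_gap"],rel(o,p,M))
```

```text
orange px top 104
[460.906 257.866 146.824] 47.100113334011475 [-0.085 -0.482 -0.008  0.003 -0.004  0.342]
```

```bash
cat >> h.py <<'E'
HG=H+np.radians(8)
def gripM(b,h=HG):
    c=np.array([np.cos(h),np.sin(h),0]);k=np.array([0,0,1.]);z=np.sin(b)*c-np.cos(b)*k;return frame([-np.sin(h),np.cos(h),0],z)
E
python3 - <<'E'
from h import *
from cell import *
o=observe();print(rel(o,[537,9.9,160],gripM(0)))
E
```

```text
[-0.053 -0.516 -0.03  -0.004 -0.007  2.164]
```

Emit:
step_arm:
  rows: [-0.053,-0.516,-0.03,0,0,0.98,-0.053,-0.516,-0.03,0,0,0.98,-0.053,-0.516,-0.03,0,0,0.98,-0.053,-0.516,-0.03,0,0,0.98,-0.053,-0.516,-0.03,0,0,0.98,-0.053,-0.516,-0.03,0,0,0.98,-0.053,-0.516,-0.03,0,0,0.98,-0.053,-0.516,-0.03,0,0,0.98,-0.053,-0.516,-0.03,0,0,0.98]

```text
t: 18.22
position: [536.0, 9.7, 158.5]
tool_rot: [-0.883, -3.006, 0.001]
ft_force: [-0.1, 1.5, -0.7]
finger_gap: 46.7
finger_force: 0.0
```

Emit:
step_arm:
  rows: [0,0,0,0,0,0.98,0,0,0,0,0,0.98,0,0,0,0,0,0.98,0,0,0,0,0,0.98,0,0,0,0,0,0.98,0,0,0,0,0,0.98,0,0,0,0,0,0.98]

```text
t: 18.8
position: [536.0, 11.8, 159.3]
tool_rot: [-1.95, -2.454, 0.005]
ft_force: [-0.4, 0.1, 0.1]
finger_gap: 47.0
finger_force: 0.0
```

Run:
```python
from h import *
from cell import *
snapshot("top");o=observe();s=snapshot("wrist");np.savez("w8.npz",**s)
cen=proj(s,[CC[0],CC[1],26]).astype(int)
print(o["position"],rel(o,[537,9.9,130],gripM(0)),cen,proj(s,[537,5.9,26]),proj(s,[537,5.9,37]))
x,y=cen;c=s["color"][max(0,y-75):y+75,max(0,x-100):x+100,::-1]
print(max(0,y-75),max(0,x-100),c.shape)
cv2.imwrite("pics/w8.png",cv2.resize(cv2.convertScaleAbs(c,alpha=1.6),None,fx=4,fy=4,interpolation=cv2.INTER_CUBIC))
```

```text
[536.133  11.515 159.35 ] [-0.004  0.001  0.059 -0.009 -0.003  0.207] [281 190] [317.939 201.287] [317.823 206.32 ]
115 181 (150, 200, 3)
```

View pics/w8.png

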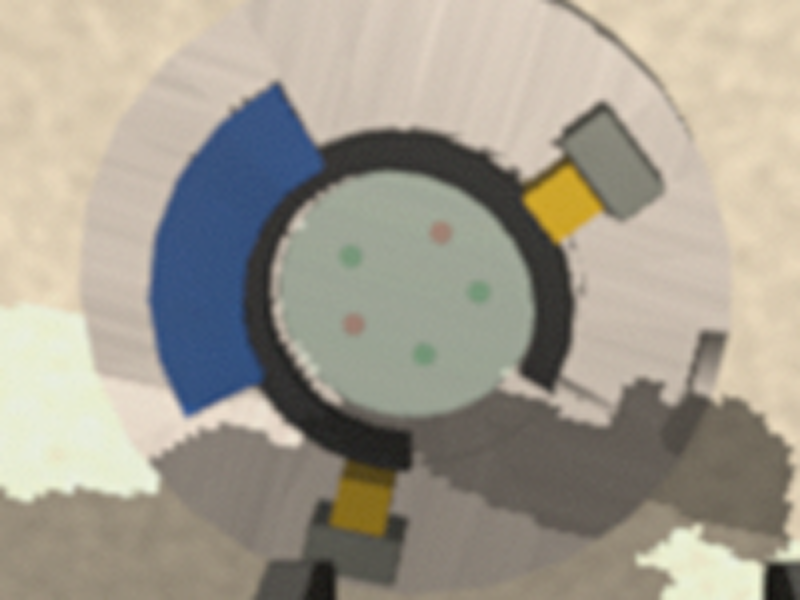

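The last view shows the ring's slot end, corner at crop (550,388), i.e. px (318.5,212), with the pick away. I'll check numerically how high that end stands.

Run:
```python
from h import *
s=dict(np.load("w8.npz"))
k=np.array([0,0,1.]);Y=np.array([-CX[1],CX[0],0]);C3=np.r_[CC,0]
def pt(r,a,lift,z0=26): # ring point, tilted about -x end
    a=np.radians(a);b=np.arcsin(lift/64);x=r*np.cos(a)+32;return C3+CX*(x*np.cos(b)-32-(z0-22)*np.sin(b))+Y*r*np.sin(a)+k*(22+x*np.sin(b)+(z0-22)*np.cos(b))
for L in (0,4,8,12,14): print(L,"outer corner",proj(s,pt(32,-10,L)),"inner corner",proj(s,pt(25,-10,L)))
print("obs outer",181+550/4,115+390/4,"inner",181+522/4,115+375/4)
print("glass c",proj(s,C3+[0,0,21]),"obs",181+405/4,115+293/4)
print("slot notch",[proj(s,C3+56*(CX*np.cos(q)+Y*np.sin(q))+[0,0,25]) for q in np.radians([13,-13])],"obs",181+705/4,115+332/4)
```

```text
0 outer corner [319.597 209.061] inner corner [311.323 205.019]
4 outer corner [319.099 210.782] inner corner [310.738 206.495]
8 outer corner [318.262 212.45 ] inner corner [309.848 207.915]
12 outer corner [317.064 214.06 ] inner corner [308.634 209.277]
14 outer corner [316.322 214.841] inner corner [307.899 209.934]
obs outer 318.5 212.5 inner 311.5 208.75
glass c [281.969 188.354] obs 282.25 188.25
slot notch [array([356.366, 195.573]), array([345.481, 225.279])] obs 357.25 198.0
```

```bash
cat >> h.py <<'E'
kz=np.array([0,0,1.]);CY=np.array([-CX[1],CX[0],0]);C3=np.r_[CC,0]
def pt(r,a,lift,z0=26):
    a=np.radians(a);b=np.arcsin(lift/64);x=r*np.cos(a)+32;return C3+CX*(x*np.cos(b)-32-(z0-22)*np.sin(b))+CY*r*np.sin(a)+kz*(22+x*np.sin(b)+(z0-22)*np.cos(b))
E
python3 - <<'E'
from h import *
from cell import *
o=observe();g=pt(28.5,8,9,24);M=gripM(np.radians(8.5));p=g-M[:,2]*20
print(g,p,rel(o,p-M[:,2]*30,M),rel(o,p,M))
E
```

```text
[536.153   9.949  32.449] [533.204   9.743  52.229] [-0.    -0.015  0.155 -0.197 -0.019  0.21 ] [-0.002 -0.005  0.215 -0.197 -0.019  0.21 ]
```

Emit:
step_arm:
  rows: [0,-0.015,0.06,-0.19,-0.019,0.21,0,-0.015,0.13,-0.197,-0.019,0.21,0,-0.015,0.155,-0.197,-0.019,0.21,0,-0.015,0.155,-0.197,-0.019,0.21,0,-0.015,0.155,-0.197,-0.019,0.21]
  jaw: 0.66
  newtons: 30

```text
t: 19.32
position: [528.6, 8.7, 82.4]
tool_rot: [2.072, 2.219, 0.163]
ft_force: [0.6, -0.5, 0.2]
finger_gap: 28.9
finger_force: 0.0
```

Run:
```python
from h import *
from cell import *
o=observe();g=pt(28.5,8,9,24);M=gripM(np.radians(8.5));p=g-M[:,2]*20
print(o["position"],o["finger_gap"],rel(o,p,M))
```

```text
[528.637   8.735  82.402] 28.853357598214615 [ 0.001  0.     0.061 -0.001  0.001 -0.001]
```

Emit:
step_arm:
  rows: [0,0,0.03,0,0,0,0,0,0.05,0,0,0,0,0,0.06,0,0,0,0,0,0.06,0,0,0]

```text
t: 19.65
position: [534.2, 8.6, 52.6]
tool_rot: [2.074, 2.215, 0.165]
ft_force: [-0.3, 0.1, 0.2]
finger_gap: 29.2
finger_force: 0.0
```

Emit:
step_arm:
  rows: [0,0,0,0,0,0,0,0,0,0,0,0,0,0,0,0,0,0,0,0,0,0,0,0]
  jaw: 1
  newtons: 30

```text
t: 19.98
position: [533.4, 8.5, 53.2]
tool_rot: [2.075, 2.214, 0.165]
ft_force: [-4.0, 0.1, 0.9]
finger_gap: 5.7
finger_force: 28.7
```

The ring is gripped, with a gap of 5.7 mm at 29 N. Next I plan to rotate it up about the lip side, then draw it towards the slot.

```bash
cat >> h.py <<'E'
def swing(o,d,t=(0,0,0),P=None): # tilt ring further d deg about lip-side pivot, then shift t (cell x,y,z)
    P=C3-32*CX+22*kz if P is None else P
    Q=R.from_rotvec(-CY*np.radians(d)).as_matrix();A=R.from_rotvec(o["tool_rot"]).as_matrix()
    return rel(o,P+Q@(o["position"]-P)+CX*t[0]+CY*t[1]+kz*t[2],Q@A)
E
python3 - <<'E'
from h import *
from cell import *
o=observe()
print(o["finger_gap"])
for d,t in [(4,(0,0,0)),(8,(.5,0,.5)),(12,(1,0,1)),(14,(3,0,2)),(16,(6,0,4))]: print(d,t,swing(o,d,t))
E
```

```text
5.724091259338819
4 (0, 0, 0) [ 0.001 -0.003 -0.008 -0.088 -0.012 -0.002]
8 (0.5, 0, 0.5) [ 0.001 -0.006 -0.017 -0.176 -0.024 -0.003]
12 (1, 0, 1) [ 0.002 -0.01  -0.026 -0.264 -0.035 -0.005]
14 (3, 0, 2) [ 0.002 -0.008 -0.031 -0.308 -0.041 -0.006]
16 (6, 0, 4) [ 0.001 -0.004 -0.038 -0.352 -0.047 -0.007]
```

Emit:
step_arm:
  rows: [0,0,0,0,0,0,0,-0.001,-0.004,-0.044,-0.006,0,0,-0.003,-0.008,-0.088,-0.012,0,0,-0.004,-0.012,-0.132,-0.018,0,0,-0.006,-0.017,-0.176,-0.024,0,0,-0.006,-0.017,-0.176,-0.024,0]
  newtons: 60

```text
t: 20.48
position: [528.8, 8.5, 61.1]
tool_rot: [1.995, 2.126, 0.291]
ft_force: [-2.9, 2.1, -1.2]
finger_gap: 4.2
finger_force: 58.7
```

Run:
```python
from h import *
from cell import *
o=observe()
print(o["position"],o["finger_gap"],o["ft_force"],o["ft_torque"])
for d,t in [(4,(.5,0,.5)),(6,(3,0,2)),(8,(6,0,4)),(8,(12,0,14))]: print(d,t,swing(o,d,t))
```

```text
[528.826   8.483  61.072] 4.16270663891378 [-2.86   2.123 -1.231] [ 0.348  0.736 -0.003]
4 (0.5, 0, 0.5) [ 0.    -0.002 -0.009 -0.088 -0.012 -0.002]
6 (3, 0, 2) [ 0.     0.002 -0.015 -0.132 -0.017 -0.003]
8 (6, 0, 4) [-0.     0.006 -0.021 -0.176 -0.023 -0.003]
8 (12, 0, 14) [-0.002  0.023 -0.037 -0.176 -0.023 -0.003]
```

Emit:
step_arm:
  rows: [0,-0.001,-0.004,-0.044,-0.006,0,0,-0.002,-0.009,-0.088,-0.012,-0.002,0,0,-0.012,-0.11,-0.015,-0.002,0,0.002,-0.015,-0.132,-0.017,-0.003,0,0.004,-0.018,-0.154,-0.02,-0.003,0,0.006,-0.021,-0.176,-0.023,-0.003,0,0.006,-0.021,-0.176,-0.023,-0.003]

```text
t: 21.07
position: [528.5, 9.3, 71.3]
tool_rot: [1.912, 2.041, 0.405]
ft_force: [-2.1, 4.8, -2.1]
finger_gap: 4.3
finger_force: 59.5
```

Run:
```python
from h import *
from cell import *
s=snapshot("scene");np.savez("sc9.npz",**s);w=snapshot("wrist");np.savez("w9.npz",**w)
o=observe()
print(o["position"],o["finger_gap"],o["ft_force"],o["ft_torque"])
for d,t in [(2,(6,0,6)),(4,(12,0,14)),(4,(15,0,40))]: print(d,t,swing(o,d,t))
# blue lip/dark ring visibility in wrist view: dark mask in ring region
print(proj(w,C3+[0,0,21]))
g=cv2.cvtColor(w["color"],cv2.COLOR_RGB2GRAY)
for L in (0,10,17,20): print(L,[proj(w,pt(28.5,a,L)).round() for a in (90,130,230,270)])
x,y=proj(w,C3+[0,0,21]).astype(int)
a=cv2.resize(g[max(0,y-60):y+60,max(0,x-64):x+64],(64,30),interpolation=cv2.INTER_AREA)
print(max(0,y-60),max(0,x-64));print("\n".join("".join("#" if p<35 else "+" if p<70 else "." for p in r) for r in a))
```

```text
[529.387   8.982  71.697] 4.264854556933231 [-3.07   4.478 -2.197] [0.989 1.02  0.233]
2 (6, 0, 6) [-0.002  0.014 -0.011 -0.044 -0.006 -0.001]
4 (12, 0, 14) [-0.003  0.03  -0.025 -0.088 -0.012 -0.002]
4 (15, 0, 40) [-0.006  0.056 -0.07  -0.088 -0.012 -0.002]
[235.197 251.968]
0 [array([241., 200.]), array([198., 215.]), array([196., 302.]), array([234., 308.])]
10 [array([242., 204.]), array([197., 217.]), array([194., 304.]), array([234., 314.])]
17 [array([241., 207.]), array([196., 218.]), array([193., 306.]), array([233., 319.])]
20 [array([240., 208.]), array([195., 219.]), array([192., 307.]), array([232., 321.])]
191 171
.......................................................+++++....
.........................+.++++++++++++++++++++++.....++++++....
+++.....................++++################++#######+++++......
+++++...............+++########################+++++++###++.....
+++++++.........++++#############################++++++++###++..
++++++++++...++++##################+++++++++########+++++++++##+
+++++++++++++++############++++................+++++###+###+#+++
+++++++++
[... 785 characters left out ...]
#......................................+++#######+
#+++++#########+......................................+########+
#+++++##########+.....................................+#######++
##+++++##########....................................+########++
###+++++##########+..................................+########++
####+++++###########.................................#########++
#####+++++###########+................++++++........+#########++
#######+++++############+++++++++++++++++++++.....++#########+++
#########++++##############++++++++++++++++....+++.+############
##########+++++################+++++++++..++++...+##############
#########++++++++######################+++.++....###############
```

Emit:
step_arm:
  rows: [0,0.005,-0.004,-0.015,-0.002,0,-0.001,0.01,-0.007,-0.03,-0.004,0,-0.002,0.014,-0.011,-0.044,-0.006,-0.001,-0.002,0.02,-0.016,-0.06,-0.008,-0.001,-0.003,0.026,-0.021,-0.075,-0.01,-0.002,-0.003,0.03,-0.025,-0.088,-0.012,-0.002,-0.003,0.03,-0.025,-0.088,-0.012,-0.002]

```text
t: 21.75
position: [538.3, 7.9, 90.1]
tool_rot: [1.866, 1.992, 0.459]
ft_force: [-0.3, 0.7, -0.9]
finger_gap: 4.0
finger_force: 59.1
```

Run:
```python
from h import *
from cell import *
o=observe()
print(o["position"],o["finger_gap"],o["ft_force"],o["ft_torque"])
for d,t in [(0,(2,0,12)),(0,(4,0,60))]: print(d,t,swing(o,d,t))
```

```text
[538.325   7.919  90.146] 3.980146101750095 [-0.271  0.655 -0.851] [-0.004  0.505 -0.022]
0 (2, 0, 12) [-0.002  0.015 -0.019  0.     0.     0.   ]
0 (4, 0, 60) [-0.007  0.064 -0.102  0.     0.     0.   ]
```

Emit:
step_arm:
  rows: [-0.002,0.015,-0.019,0,0,0,-0.004,0.03,-0.045,0,0,0,-0.006,0.05,-0.08,0,0,0,-0.007,0.064,-0.102,0,0,0,-0.007,0.064,-0.102,0,0,0]

```text
t: 22.17
position: [544.0, 7.2, 152.8]
tool_rot: [1.864, 1.99, 0.462]
ft_force: [1.3, 0.4, -0.3]
finger_gap: 4.0
finger_force: 59.2
```

Run:
```python
from h import *
from cell import *
w=snapshot("wrist");np.savez("w10.npz",**w);t=snapshot("top");np.savez("tp10.npz",**t);o=observe()
print(o["position"],o["finger_gap"],o["ft_force"])
h=lambda c:"\n".join("".join("#" if p<35 else "+" if p<70 else "." for p in r) for r in c)
g=cv2.cvtColor(w["color"],cv2.COLOR_RGB2GRAY);print(h(cv2.resize(g,(80,40),interpolation=cv2.INTER_AREA)))
# dish in top image: circles
gt=cv2.medianBlur(cv2.cvtColor(t["color"],cv2.COLOR_RGB2GRAY),3)
c=cv2.HoughCircles(gt[150:250,400:510],cv2.HOUGH_GRADIENT,1,50,param1=60,param2=15,minRadius=22,maxRadius=32);print(c)
for u,v,r in c[0][:3]: print(ray(t,u+400,v+150,10),ray(t,u+400+r,v+150,10))
```

```text
[542.189   7.444 149.999] 3.8966527071244967 [-0.071  0.088 -1.033]
...............................................+++++++...................+++++++
................................................++.......................+++++++
........................................................................++++++++
........................................................................++++++++
........................................................................++++++++
.......................................................................+++++++++
.......................................................................+++++++++
......................................................................++++++++++
......................................................................++++++++++
......................................................................++++++++++
.....................................................................+++++++++++
.....................................................................+++++++++++
............................................................
[... 1586 characters left out ...]
#############..#############++..........++++++++++++++
....................++#################..################..........+++++++++++++
..................+.+##################..##################........+++++++++++++
.................++###################...+###################.....++++++++++++++
................+#########+###########...+###########.#########..+++++++++++++++
...............#######################...+############.+#########+++++++++++++++
.............#########################...+#############+###########+++++++++++++
...........##########################################################+++++++++++
[[[50.5 52.5 28.1]]]
[ 452.759 -289.561   10.   ] [ 451.592 -355.284   10.   ]
```

```bash
cat > fitring.py <<'E'
from h import *
from scipy.optimize import differential_evolution as DE
from scipy.ndimage import map_coordinates
s=dict(np.load("w10.npz"));g=cv2.GaussianBlur(cv2.cvtColor(s["color"],cv2.COLOR_RGB2GRAY),(3,3),0).astype(float)
# camera in tool frame (from w4)
C=np.eye(4);C[:3,:3]=[[.001,-.947,-.322],[1,.001,0],[0,-.322,.947]];C[:3,3]=[82.4,-.7,-118];K=s["intrinsics"]
ang=np.radians(np.arange(70,290,3)) # far portion, angle from tool +y toward +x
def pts(p,r):
    a,b,cx,cy,d=p;Q=R.from_euler("xy",[a,b]).as_matrix()
    q=np.c_[r*np.sin(ang),r*np.cos(ang),0*ang]@Q.T+[cx,cy,d]
    c=(q-C[:3,3])@C[:3,:3];u=c@K.T;return u[:,:2]/u[:,2:]
def I(p,r): u=pts(p,r);return map_coordinates(g,[u[:,1],u[:,0]],order=1,mode="nearest")
def cost(p):
    # top edges: inside band dark, just outside/inside bright
    d=np.minimum(I(p,28.5),90)+np.minimum(I(p,27),90)+np.minimum(I(p,30),90);e=np.minimum(I(p,22.3),90)+np.minimum(I(p,35),90)
    return (d-e).mean()
if __name__=="__main__":
    for dd in (None,19):
        B=[(-.5,.5),(-.4,.4),(-8,8),(-32,-24),(12,26)]
        r=DE(cost,B,seed=1,maxiter=150,popsize=20,tol=1e-6);print(r.x,np.degrees(r.x[:2]),r.fun)
        break
    for d in (15,18,21): 
        B[4]=(d,d+.01);r=DE(cost,B,seed=1,maxiter=100);print(r.x,np.degrees(r.x[:2]),r.fun)
E
python3 fitring.py
```

```text
[  0.021   0.     -0.539 -31.134  25.136] [1.218 0.001] -66.12222911260582
[ -0.002   0.128   4.559 -27.977  15.01 ] [-0.114  7.329] -63.6455785204909
[  0.131   0.017   4.506 -28.004  18.01 ] [7.5   0.962] -64.34171157603271
[ -0.052   0.02    1.451 -30.389  21.003] [-2.963  1.121] -65.31856193221755
```

Run:
```python
from h import *
from cell import *
o=observe();M=gripM(0,np.radians(0));print(rel(o,[475.5,-291,100],M),rel(o,[509,-140,130],M))
```

```text
[-0.584 -0.206  0.033  0.634  0.041  0.081] [-0.289 -0.098  0.008  0.634  0.041  0.081]
```

Emit:
step_arm:
  rows: [-0.584,-0.206,0,0.634,0.041,0.081,-0.584,-0.206,0,0.634,0.041,0.081,-0.584,-0.206,0,0.634,0.041,0.081,-0.584,-0.206,0,0.634,0.041,0.081,-0.584,-0.206,0,0.634,0.041,0.081,-0.584,-0.206,0,0.634,0.041,0.081,-0.584,-0.206,0,0.634,0.041,0.081,-0.584,-0.206,0.033,0.634,0.041,0.081,-0.584,-0.206,0.033,0.634,0.041,0.081,-0.584,-0.206,0.033,0.634,0.041,0.081,-0.584,-0.206,0.033,0.634,0.041,0.081]

```text
t: 23.18
position: [474.4, -290.1, 98.6]
tool_rot: [-2.219, -2.219, 0.001]
ft_force: [-0.9, -0.1, -0.8]
finger_gap: 4.2
finger_force: 59.1
```

```bash
python3 - <<'E'
from h import *
from cell import *
snapshot("top");o=observe();w=snapshot("wrist");np.savez("w10.npz",**w)
M=gripM(0,0.);print(o["position"],o["finger_gap"],o["ft_force"],rel(o,[475.5,-291,29],M),rel(o,[475.5,-291,35],M))
g=cv2.cvtColor(w["color"],cv2.COLOR_RGB2GRAY)
# dish: print predicted dish rim pixels & coarse Hough in wrist img
print(proj(w,[454.5,-291,12]),proj(w,[454.5+60,-291,12]))
c=cv2.HoughCircles(cv2.medianBlur(g,3)[:300],cv2.HOUGH_GRADIENT,1,80,param1=50,param2=20,minRadius=60,maxRadius=160);print(c[0][:4] if c is not None else None)
E
python3 fitring.py
```

```text
[ 474.832 -289.889   99.196] 4.265783242538525 [-0.442  0.751 -0.865] [-0.002  0.002  0.14  -0.003 -0.002  0.001] [-0.002  0.002  0.128 -0.003 -0.002  0.001]
[284.468 218.605] [381.089 218.931]
[[287.5 225.5 101. ]
 [246.5 299.5  81.7]]
[ -0.007  -0.076   0.682 -31.187  26.   ] [-0.396 -4.344] -81.22848933270578
[  0.055   0.081   6.291 -26.772  15.01 ] [3.145 4.635] -78.46870679898996
[  0.019   0.117   3.202 -28.692  18.01 ] [1.09  6.719] -79.21119916433682
[ -0.001   0.08    1.73  -29.962  21.01 ] [-0.066  4.594] -80.11130073747998
```

Emit:
step_arm:
  rows: [0,0,0.05,0,0,0,0,0,0.09,0,0,0,0,0,0.115,0,0,0,0,0,0.128,0,0,0,0,0,0.132,0,0,0,0,0,0.132,0,0,0]

```text
t: 23.78
position: [475.3, -290.5, 33.9]
tool_rot: [-2.219, -2.222, 0.001]
ft_force: [-0.2, 0.1, 0.0]
finger_gap: 3.9
finger_force: 59.1
```

Emit:
step_arm:
  rows: [0,0,0.002,0,0,0,0,0,0.004,0,0,0,0,0,0.004,0,0,0]

```text
t: 24.03
position: [475.4, -291.3, 32.3]
tool_rot: [2.221, 2.222, -0.001]
ft_force: [-0.2, -0.5, -1.9]
finger_gap: 3.9
finger_force: 59.2
```

Emit:
step_arm:
  rows: [0,0,0.002,0,0,0,0,0,0.004,0,0,0,0,0,0.004,0,0,0]

```text
t: 24.28
position: [475.0, -291.1, 29.6]
tool_rot: [-2.22, -2.221, 0.001]
ft_force: [0.6, -0.1, -0.9]
finger_gap: 3.9
finger_force: 59.2
```

Emit:
step_arm:
  rows: [0,0,0.002,0,0,0,0,0,0.003,0,0,0,0,0,0.003,0,0,0]

```text
t: 24.53
position: [475.1, -291.2, 28.5]
tool_rot: [-2.221, -2.221, 0.001]
ft_force: [-1.3, 0.4, 4.1]
finger_gap: 3.8
finger_force: 61.7
```

Emit:
step_arm:
  rows: [0,0,-0.001,0,0,0,0,0,-0.001,0,0,0,0,0,-0.001,0,0,0,0,0,-0.001,0,0,0]
  jaw: 0.77

```text
t: 24.87
position: [475.0, -291.1, 28.6]
tool_rot: [-2.22, -2.221, 0.001]
ft_force: [0.3, -0.5, 0.4]
finger_gap: 19.8
finger_force: 0.0
```

Emit:
step_arm:
  rows: [0,0,-0.01,0,0,0,0,0,-0.04,0,0,0,0,0,-0.1,0,0,0,0,0,-0.18,0,0,0,0,0,-0.25,0,0,0,0,0,-0.25,0,0,0,0,0,-0.25,0,0,0]

```text
t: 25.45
position: [476.4, -292.1, 156.2]
tool_rot: [2.218, 2.219, -0.0]
ft_force: [-0.3, -0.6, -0.4]
finger_gap: 19.9
finger_force: 0.0
```

Run:
```python
from h import *
from cell import *
snapshot("top");o=observe();w=snapshot("wrist");np.savez("w11.npz",**w);t=snapshot("top");np.savez("tp11.npz",**t)
print(o["position"],o["finger_gap"])
f=lambda c:"\n".join("".join("#" if p<40 else "+" if p<75 else "." for p in r) for r in c)
g=cv2.cvtColor(w["color"],cv2.COLOR_RGB2GRAY);x,y=proj(w,[454,-291,5]).astype(int)
print(f(cv2.resize(g[max(0,y-75):y+75,max(0,x-75):x+75],(76,38),interpolation=cv2.INTER_AREA)))
hsv=cv2.cvtColor(t["color"],cv2.COLOR_RGB2HSV);m=cv2.inRange(hsv,(5,130,60),(22,255,255));m[:, :195]=0;m[:,226:]=0;m[:150]=0;m[230:]=0
v,u=np.nonzero(m);P=np.array([ray(t,a,b,23)[:2] for a,b in zip(u,v)],np.float32);print("pick",len(u),cv2.minAreaRect(P))
for n in("tp7","top0"):
  q=dict(np.load(n+".npz"));hs=cv2.cvtColor(q["color"],cv2.COLOR_RGB2HSV)
d=cv2.absdiff(dict(np.load("top0.npz"))["color"],t["color"]).max(2)
for n,(u,v) in {"jar":(376,105),"bottle":(258,106)}.items(): print(n,"diff",d[v-14:v+14,u-14:u+14].max(),(d[v-14:v+14,u-14:u+14]>40).sum())
```

```text
[ 475.414 -291.324  154.447] 19.74112776969393
............................................................................
............................................................................
............................................................................
............................................................................
............................................................................
............................................................................
............................................................................
............................................................................
.............................++++++++++.....................................
......+.................+++##############+++................................
.....+...............++######+++++++++#######++.............................
....+..............+#####++.............+++#####+...........................
...+.............+####++....................+#####+.........................
..+.............+###++........................+####+
[... 1315 characters left out ...]
..............+...
..........++..........................................................++...+
............++......................................................++...+++
..............++..................................................++....++++
.................++.............................................+......+..++
....................++......................................++..............
........................++........+++++##+..............+.......+##+++++....
..............................+.+++++++##+.......+++............###+++++....
pick 236 ((492.72589111328125, 263.53948974609375), (88.41482543945312, 14.528762817382812), 11.91609001159668)
jar diff 19 0
bottle diff 22 0
```

The ring lies flat in the dish, the pick is back in its tray in its original pose, and the jar and bottle haven't moved.

```bash
python3 -c "
from cell import *
print(hand_in())"
```

```text
the job is handed in; nothing more can be done
None
```

The job is handed in at about 25.5 s: the ring end was lifted with the pick, the ring lies flat in the dish, the pick is back in its tray, and the jar and bottle are unmoved.

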